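Power down the meeting-room amplifier for storage

ROBOT

A 6-joint arm with a two-finger parallel gripper is mounted at the origin on the work surface. World frame = base frame: x ahead of the robot, y to its left, z up, the work surface at z = 0. Lengths are in m, angles in rad, forces in N, time in s.
With the tool pointing down it reaches from about 0.275 to 0.875 m from the base axis. Payload 12.5 kg.
Tool frame: the origin (TCP) lies where the fingers leave the gripper's body, on its centre line; the fingertips stand 73 mm ahead of it and the grasp point (between the pads) lies 54 mm ahead of it (r.grip_point_offset is the distance from the TCP to the grasp point, in m); x points along the fingers, y is the direction in which the jaws open and shut, and the axes are right-handed (so a half turn about x gives the same grasp; the last joint's range is limited). The gripper opens to 85 mm and grips with 20 to 120 N. Pads are 22 mm wide; open, the fingers measure 114 mm over their backs; the gripper's body (76 mm by 85 mm) begins 54 mm behind the grasp point. The pads swing forward as they close: fully open they stand 13 mm farther back than shut.
Start: joints at [1.023, 0.351, 1.652, -0, 1.139, -0.085], TCP at [0.246, 0.492, 0.304] pointing down, gripper open.
Joint ranges: [-2.75, 2.75], [-0.79, 2.1], [0.01, 2.65], [-1.57, 4.71], [0.07, 3.14], [-2.87, 2.87]. Speed limits (rad/s): [2.22, 2.22, 2.79, 3.14, 3.14, 3.14].

INTERFACE

Orientations are given as a unit quaternion [x, y, z, w].
In Python, from rig import r gives the robot as it stands. Calls block until the motion is done:
- r.move_pose(position, orientation): joint-space move of the TCP to a pose.
- r.line_to(position, rot=None, max_speed=0.15): straight line of the TCP; rot=None keeps the orientation; max_speed is the mean speed in m/s.
- r.move_j(angles): joint-space move.
- r.command_gripper(opening, force=None): finger opening in m; force is the grip in N (None keeps the last); returns when the fingers have stopped.
- r.hold(seconds).
- r.inverse_kinematics(position, orientation): joint angles nearest the present ones, or None.
- r.grab_frame(name): name is "side" or "top"; returns a dict with "pixels" (480x640x3 uint8, red, green, blue), "mtx" (3x3 intrinsics, pixels), "rvec" (rotation vector, rad) and "tvec" (3), from world to camera coordinates, as OpenCV has them. Camera axes: x right, y down, z forward; pixel columns grow to the right and rows downward; lengths in m; the calibration is good to about 2 mm. A picture is of the moment at which its call begins. There is no depth.
A pose or a line that the arm cannot do raises r.Unreachable and nothing moves.
- r.close_job(): hands the job in, once; it reports no verdict.
Trained networks look in the newest picture that a camera, given by its name, has taken for a name from the list of things; names that differ only in an ending like _2 or _b are one class to them, and where a whole thing is asked for, a point or a joint stands for the part that bears it (a point fixed in the world has none). Each returns a list of dicts, best first, with "score" (0 to 1); they miss things now and then, are a little off and sometimes report something else, mostly with a low value. They report only what shows in the picture. A call takes as long as a camera call.
- r.find_in(thing, camera): "rect" ([left, top, right, bottom] in pixels, round what is visible of it).
- r.regions_of(thing, camera): "region" (480x640 bool, what is visible of it) and "rect" ([left, top, right, bottom] in pixels, round what is visible of it).
- r.place_of(thing, camera): "centre" ([row, column] in pixels: a listed point, or the origin of a listed thing).
Readings, each from a call of its own:
- r.read_time_s(): time.
- r.read_qpos(): joint angles.
- r.read_dq(): joint speeds.
- r.read_effort(): joint torques, N m.
- r.read_ee_pos(): TCP position.
- r.read_tcp_rot(): TCP orientation.
- r.read_ft_force(): force on the tool from outside, world axes, zero at the start.
- r.read_torque(): the same for the moment, N m.
- r.read_grip_width(): finger opening in m.
Only numpy, scipy, OpenCV 4.12 (cv2) and the standard library are available. Lean on these libraries where they do the work, as an engineer would, in place of code of your own. Each camera call takes 0.05 s, during which the arm holds its last target.

TASK

The old meeting-room amplifier on the storeroom bench is to be put away. Turn its volume knob, the big one with the bar grip, anticlockwise all the way to its stop, and only after that push the power lever, which leans to the front of the amplifier, fully over to the back. Leave the two small round knobs as they are set, and do not push about the tape roll and the remote control that lie on the amplifier.

Things in the scene. Friction and masses are not known exactly. Their poses are not given: they have to be found in the camera images.
- amp: The amplifier: flat grey sheet-metal case, fixed, 280 mm deep (x), 430 mm wide (y), its flat top 85 mm above the bench. Origin at the centre of its underside; its x axis points from its front (robot side) to its back, z up. Four controls stand in one row across its top, 45 mm in front of its centre, 96 mm apart; which control is in which place differs from time to time.
- volume_base: The volume knob's fixed dark disc, 76 mm across, 6 mm thick, on the amplifier's top; origin at the centre of its underside. Seen from above with the amplifier's front towards the viewer, the knob is at its off stop when the white mark on its bar points to the front and somewhat left (7 o'clock).
- volume_grip (a point): The black volume knob: a turning disc (52 mm across, 8 mm thick) with an upright bar grip 49 mm long, 14 mm thick, its top 44 mm above the amplifier's top. This point is on the knob's vertical axis, 7 mm below the top of the bar, and turns with it: x axis along the bar, y across it; a white mark on the bar's top lies on its -x half.
- volume (a joint): Angle of the volume knob from its off stop, rad: 0 = off stop (fully anticlockwise seen from above), grows clockwise, up to 5.2. It starts between 1.5 and 3.6, stays where it is left and turns against light friction (about 0.05 N m).
- power_base: The power lever's fixed plate, 48 by 34 mm, 4 mm thick, on the amplifier's top. Origin at the centre of its underside; x axis to the amplifier's back. The lever's pivot is 6 mm above this origin and runs along y.
- power_tip (a point): The power lever: a steel bat 9 mm thick with a black ball of 16 mm diameter at its end. This point is the ball's centre, 42 mm from the pivot. At the start it is 18 mm in front of the pivot (-x of the plate), 44 mm above the amplifier's top; thrown over it is 18 mm behind the pivot, at the same height.
- power (a joint): Angle of the power lever, rad: 0 = on (leaning to the front, as at the start), 0.9 = off (at its stop, leaning to the back). It stays where it is left; pushing it at the ball takes about 1.5 N.
- bass_mark (a point): One of the two small round black knobs (28 mm across, top 19 mm above the amplifier's top), which can turn and must be left alone. This point is the outer part of its white mark, on its top, 11 mm from its axis.
- treble_mark (a point): The other small round black knob, of the same size, to be left alone. The point lies as on the first.
- tape: Roll of pale tape lying flat on the rear part of the amplifier's top: 76 mm across, hole 52 mm, 24 mm high. Origin at the centre of its underside.
- remote: Grey remote control, 42 by 130 by 18 mm, lying along y on the rear part of the amplifier's top. Origin at the centre of its underside.

How it is judged:
By the outcome, as a careful person would: the job done as asked, in the order asked, and still so for the second after the job is handed in, with the robot touching nothing.
It also fails if it takes over 59 s, if anything falls off the work surface, if the arm or the gripper's body presses on something with over 40 N, if the wrist force passes 120 N, or if a joint passes its speed limit or range.

## Working session

There is one attempt and no reset: what is moved stays moved. The work goes in short steps, each a Python script; the robot and the scene stay as the last script left them, time stands still between calls to the robot, and variables do not carry over. Pictures are saved under pics/ and viewed, and the job is handed in when it is done.

```bash
ls; mkdir -p pics
cat > h.py <<'E'
from rig import r
import numpy as np, cv2
def snap(cam,name=None):
    f=r.grab_frame(cam)
    if name: cv2.imwrite('pics/'+name+'.png',f['pixels'][:,:,::-1])
    return f
def toplane(f,rc,z):
    K=np.array(f['mtx']);R=cv2.Rodrigues(np.array(f['rvec'],float))[0];t=np.array(f['tvec'],float).ravel()
    d=R.T@np.linalg.inv(K)@np.array([rc[1],rc[0],1.]);c=-R.T@t
    return c+d*(z-c[2])/d[2]
def proj(f,p):
    q=cv2.projectPoints(np.array([p],float),np.array(f['rvec'],float),np.array(f['tvec'],float),np.array(f['mtx']),None)[0].ravel()
    return q[::-1]
E
python3 - <<'E'
from h import *
Z=dict(amp=0,volume_base=.085,volume_grip=.122,power_base=.085,power_tip=.129,bass_mark=.104,treble_mark=.104,tape=.085,remote=.085)
for c in('top','side'):
    f=snap(c,c+'0')
    print(c,-cv2.Rodrigues(np.array(f['rvec']))[0].T@np.array(f['tvec']).ravel())
    for n,z in Z.items():
        for d in r.place_of(n,c)[:3]:
            print(n,round(d['score'],2),np.round(d['centre'],1),np.round(toplane(f,d['centre'],z),4))
print(r.read_time_s(),r.read_tcp_rot(),r.read_ft_force())
E
```

```text
pics
top [0.47088294 0.02404012 0.8106552 ]
volume_base 0.87 [322.9 417.3] [ 0.5247 -0.1125  0.085 ]
volume_base 0.55 [294.9 374.4] [ 0.5616 -0.0473  0.085 ]
volume_grip 0.76 [321.3 420.5] [ 0.5245 -0.11    0.122 ]
power_base 0.73 [322.4 477.2] [ 0.5317 -0.201   0.085 ]
power_tip 0.69 [336.6 486.2] [ 0.5094 -0.1998  0.129 ]
bass_mark 0.55 [313.9 345.7] [ 0.5288 -0.0053  0.104 ]
treble_mark 0.85 [307.9 285.7] [0.5313 0.0819 0.104 ]
tape 0.8 [235.7 477.3] [ 0.664  -0.2009  0.085 ]
remote 0.67 [231.7 344.1] [0.6557 0.004  0.085 ]
side [0.2980225  0.47848377 0.70488559]
amp 0.88 [277.6 364.8] [ 0.5694 -0.0654  0.    ]
volume_base 0.95 [241.8 403.7] [ 0.5269 -0.1112  0.085 ]
volume_grip 0.76 [230.8 408. ] [ 0.5205 -0.1033  0.122 ]
power_base 0.97 [217.1 427.2] [ 0.5243 -0.1942  0.085 ]
power_base 0.69 [186.4 366.5] [ 0.6611 -0.2002  0.085 ]
power_base 0.58 [244.  405.3] [ 0.522  -0.1082  0.085 ]
power_tip 0.5 [202.  444.2] [ 0.5029 -0.2007  0.129 ]
bass_mark 0.57 [270.8 375.2] [ 0.5238 -0.0075  0.104 ]
treble_mark 0.59 [303.3 340.2] [0.5313 0.0806 0.104 ]
tape 0.66 [189. 364.] [ 0.6607 -0.1904  0.085 ]
tape 0.3 [215.8 428.7] [ 0.5238 -0.1991  0.085 ]
remote 0.6 [247.8 306.9] [0.6524 0.0047 0.085 ]
1.0 [ 0.16214743  0.68825112 -0.16215301  0.68827684] [ 0.10791429  0.35356966 -0.04906057]
```

Run:
```python
import cv2
a=cv2.imread('pics/top0.png');b=cv2.imread('pics/side0.png')
cv2.imwrite('pics/topc.png',cv2.resize(a[200:400,240:540],None,fx=2.6,fy=2.6,interpolation=2))
cv2.imwrite('pics/topv.png',cv2.resize(a[280:370,370:520],None,fx=5,fy=5,interpolation=2))
cv2.imwrite('pics/sidec.png',cv2.resize(b[150:350,280:500],None,fx=3,fy=3,interpolation=2))
```

```text
(no output)
```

View pics/top0.png

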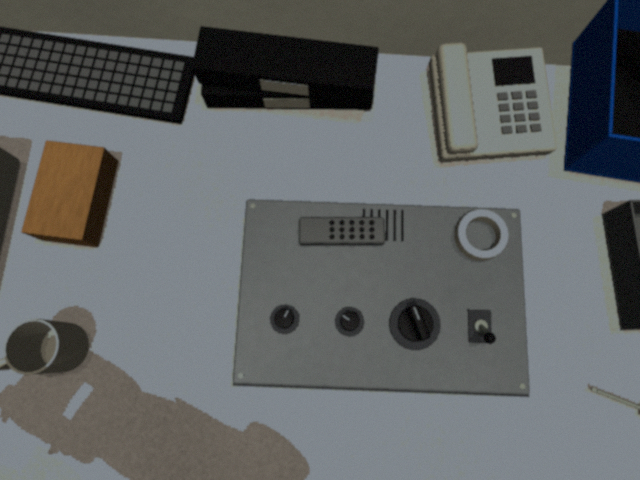

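View pics/topv.png

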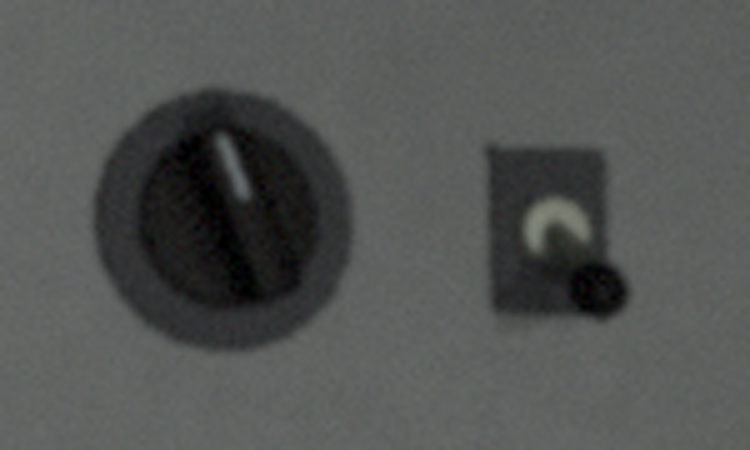

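View pics/sidec.png

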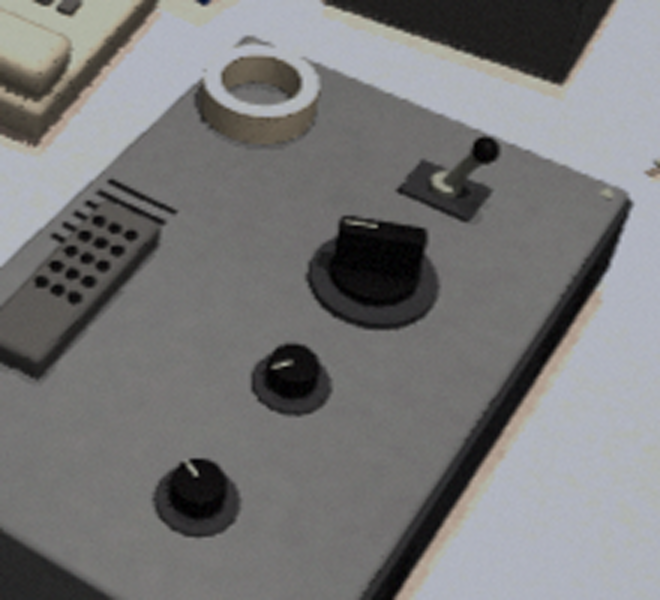

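Run:
```python
from h import *
f=snap('top'); g=snap('side')
c=lambda x,y:(280+y/5-.4,370+x/5-.4)
print('disc',toplane(f,c(223.5,221),.091),'plate',toplane(f,c(548,232),.089),'ball',toplane(f,c(599,290),.129))
m1=toplane(f,c(220,135),.129);m2=toplane(f,c(246,198),.129);print('mark',m1,m2,np.arctan2(*(m1-m2)[1::-1]))
for rc in [(201,247),(209,523),(394,528),(384,234)]: print(toplane(f,rc,.085)[:2])
s=lambda x,y:(150+y/3-.33,280+x/3-.33)
print('side disc',toplane(g,s(373,270),.091),'ball',toplane(g,s(485,151),.129))
n1=toplane(g,s(345,221),.129);n2=toplane(g,s(378,226),.129);print('mark',n1,n2,np.arctan2(*(n1-n2)[1::-1]))
for rc in [(300,340)]:pass
for n,z in [('volume_base',.089),('volume_grip',.11),('power_base',.087)]:
  for cam,ff in(('top',f),('side',g)):
    d=r.regions_of(n,cam)[0]; rr=d['rect'];print(n,cam,d['score'],rr,toplane(ff,((rr[1]+rr[3])/2,(rr[0]+rr[2])/2),z))
```

```text
disc [ 0.52262186 -0.10706478  0.091     ] plate [ 0.5263111  -0.20267526  0.089     ] ball [ 0.50837728 -0.20418689  0.129     ]
mark [ 0.54362164 -0.09844643  0.129     ] [ 0.52666259 -0.10619911  0.129     ] 0.42877660255714695
[0.69421404 0.15823928]
[ 0.71198732 -0.27187768]
[ 0.43498755 -0.2739314 ]
[0.41910125 0.14799458]
side disc [ 0.52689776 -0.11039954  0.091     ] ball [ 0.5093732  -0.20245938  0.129     ]
mark [ 0.54460909 -0.09836509  0.129     ] [ 0.52781471 -0.10628229  0.129     ] 0.44052299925315963
volume_base top 0.73 [390.2, 297.6, 443.9, 351.7] [ 0.52181608 -0.11149894  0.089     ]
volume_base side 0.67 [384.6, 220.4, 427.5, 261.0] [ 0.52354282 -0.11230159  0.089     ]
volume_grip top 0.97 [397.3, 306.1, 432.6, 343.1] [ 0.52019263 -0.10456289  0.11      ]
volume_grip side 0.78 [390.3, 223.6, 420.7, 251.0] [ 0.52061325 -0.09872634  0.11      ]
power_base top 0.79 [463.3, 308.7, 494.2, 345.9] [ 0.52452273 -0.20264426  0.087     ]
power_base side 0.86 [413.2, 195.4, 448.1, 222.2] [ 0.52922474 -0.21668073  0.087     ]
```

```bash
cat >> h.py <<'E'
from scipy.spatial.transform import Rotation as Ro
def down(phi):
    x=np.array([0,0,-1.]);y=np.array([np.cos(phi),np.sin(phi),0]);
    return Ro.from_matrix(np.c_[x,y,np.cross(x,y)]).as_quat()
V=np.array([.5228,-.1083]);P=np.array([.526,-.2042]);YAW=.04
E
python3 - <<'E'
from h import *
print(r.grip_point_offset,r.read_grip_width())
for s in(1,-1):
  for d in (0,1.1,2.2,2.4):
    q=r.inverse_kinematics([*V,.124+.054],down(.434+s*np.pi/2+d)); print(s,d,None if q is None else np.round(q,3))
E
```

```text
0.0539 0.08563551987784719
1 0 [-0.291  0.489  1.8   -0.     0.853 -2.296]
1 1.1 None
1 2.2 [-0.291  0.489  1.8   -0.     0.853  1.787]
1 2.4 [-0.291  0.489  1.8   -0.     0.853  1.587]
-1 0 [-0.291  0.489  1.8   -0.     0.853  0.845]
-1 1.1 [-0.291  0.489  1.8   -0.     0.853 -0.255]
-1 2.2 [-0.291  0.489  1.8   -0.     0.853 -1.355]
-1 2.4 [-0.291  0.489  1.8   -0.     0.853 -1.555]
```

Run:
```python
from h import *
o=down(.434-np.pi/2)
r.move_pose([*V,.29],o)
r.command_gripper(.05,20)
r.line_to([*V,.124+.054],max_speed=.12)
print(r.read_ft_force(),r.read_torque())
r.command_gripper(0.0,25)
print(r.read_grip_width(),r.read_ft_force(),r.read_torque(),r.read_time_s(),r.read_qpos())
f=snap('side','g1');snap('top','g1t')
b=f['pixels'][100:340,280:560,::-1];cv2.imwrite('pics/g1c.png',cv2.resize(b,None,fx=2.4,fy=2.4))
```

```text
[-0.47804179  0.57985647 -0.08423152] [ 0.03112876 -0.00746872  0.01334665]
0.013892506362492332 [-4.16754898  6.16985522  5.94480801] [ 0.94571038  0.52079667 -0.02911198] 5.6917 [-2.90738245e-01  4.87720498e-01  1.79987769e+00  1.21373069e-03
  8.54705776e-01  8.45287341e-01]
```

View pics/g1c.png

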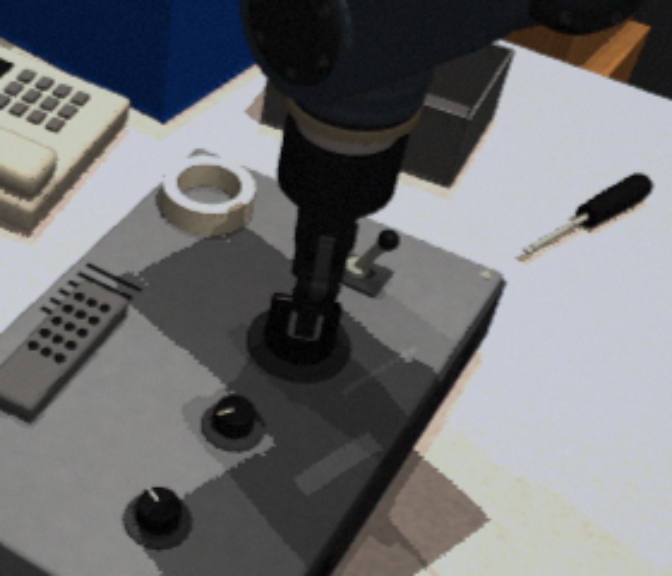

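The picture shows the fingers shut on the bar (width 13.9 mm) and the lever and small knobs clear. I'll turn it in steps and watch the wrist moment.

Run:
```python
from h import *
q0=r.read_qpos(); 
t=0
steps=[.3]*6+[.1]*12
for s in steps:
    t+=s; q=np.array(q0);q[5]-=t; r.move_j(list(q))
    a=r.read_qpos();T=r.read_torque()
    print(round(t,2),np.round(q0[5]-a[5],3),np.round(r.read_ft_force(),1),np.round(T,2),round(r.read_effort()[5],2),round(r.read_grip_width(),4),round(r.read_time_s(),1))
    if np.linalg.norm(r.read_ft_force())>35 or (t>1.7 and abs(T[2])>.5): print('stop');break
```

```text
0.3 0.296 [ 1.1 -1.5 -2.6] [-0.37 -0.28  0.04] -0.47 0.0133 6.2
0.6 0.593 [ 3.3 -4.3 -4.4] [-0.82 -0.69  0.05] -0.27 0.0135 6.6
0.9 0.894 [ 5.1 -5.  -5.9] [-0.84 -1.02  0.04] -0.25 0.0134 7.0
1.2 1.194 [ 7.1 -4.5 -7.3] [-0.82 -1.35  0.04] -0.25 0.0133 7.4
1.5 1.494 [ 9.3 -3.5 -8.7] [-0.61 -1.66  0.03] -0.25 0.0135 7.8
1.8 1.794 [ 12.2  -2.4 -10.4] [-0.37 -2.03  0.06] -0.26 0.0133 8.1
1.9 1.894 [ 11.8  -1.  -10.4] [-0.24 -2.09 -0.01] -0.34 0.0137 8.4
2.0 1.994 [12.1 -1.6 -9.6] [-0.12 -2.14  0.02] -0.34 0.0136 8.6
2.1 2.094 [ 13.6  -0.1 -10.4] [-0.06 -2.16  0.01] -0.34 0.0135 8.9
2.2 2.194 [ 13.2   0.9 -11.1] [ 0.13 -2.29  0.03] -0.34 0.0136 9.1
2.3 2.293 [11.6  2.1 -6.9] [ 0.45 -1.75 -0.52] -0.91 0.0137 9.4
stop
```

Run:
```python
from h import *
q=np.array(r.read_qpos())
for s in(.04,.04):
    q[5]-=s; r.move_j(list(q))
    print(np.round(r.read_ft_force(),1),np.round(r.read_torque(),2),np.round(r.read_qpos()[5],3),round(r.read_grip_width(),4))
p=r.read_ee_pos()
r.command_gripper(.045)
r.line_to([p[0],p[1],.27],max_speed=.2)
r.line_to([.36,.06,.33],max_speed=.3)
f=snap('top','v2');g=snap('side','v2s')
cv2.imwrite('pics/v2c.png',cv2.resize(np.vstack([np.array(f['pixels'])[270:380,260:540,::-1],np.array(g['pixels'])[180:300,290:570,::-1]]),None,fx=2.5,fy=2.5,interpolation=2))
print(r.read_time_s())
for n,z in dict(volume_grip=.122,power_tip=.129,power_base=.085,bass_mark=.104,treble_mark=.104).items():
  for c,ff in(('top',f),('side',g)):
    for d in r.place_of(n,c)[:1]: print(n,c,round(d['score'],2),np.round(d['centre'],1),np.round(toplane(ff,d['centre'],z),4))
```

```text
[ 4.  -0.4 -3.4] [-0.08 -0.6  -1.27] -1.482 0.0133
[ 5.3  0.  -3.3] [ 0.04 -0.55 -2.1 ] -1.523 0.0134
11.9667
volume_grip top 0.88 [320.2 420. ] [ 0.526  -0.1093  0.122 ]
volume_grip side 0.85 [227.6 407.9] [ 0.5244 -0.1101  0.122 ]
power_tip top 0.56 [337. 489.] [ 0.5092 -0.2036  0.129 ]
power_tip side 0.66 [199.7 443.6] [ 0.5065 -0.2057  0.129 ]
power_base top 0.66 [323.3 417.5] [ 0.5241 -0.1129  0.085 ]
power_base side 0.78 [216.9 427.9] [ 0.5235 -0.1955  0.085 ]
bass_mark top 0.82 [312.2 345.8] [ 0.5313 -0.0053  0.104 ]
bass_mark side 0.53 [270.4 372.3] [ 0.5279 -0.0054  0.104 ]
treble_mark top 0.64 [310.5 287. ] [0.5277 0.0797 0.104 ]
treble_mark side 0.85 [307.6 339.4] [0.5277 0.088  0.104 ]
```

View pics/v2c.png

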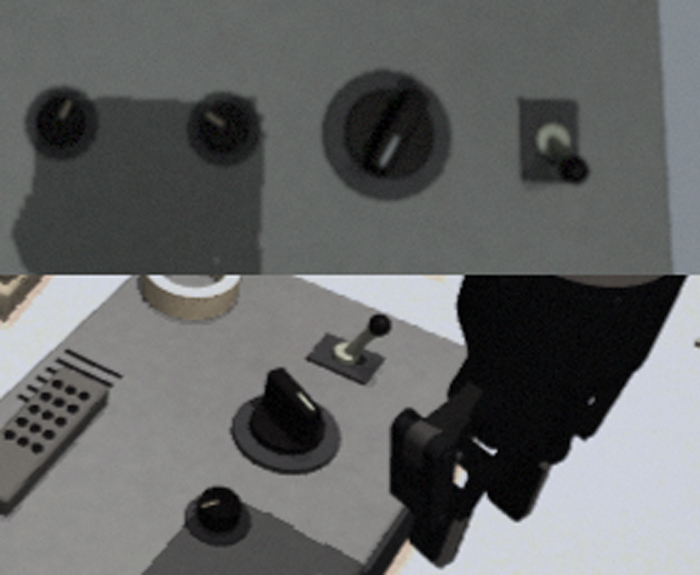

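The white mark now points to front-left, 7 o'clock (crop ~(390,150)), and the lever still leans to the front. Next I'll push the lever with shut fingers from the front.

```bash
python3 - <<'E'
from h import *
u=np.array([np.cos(YAW),np.sin(YAW)])
c=np.array([.526,-.2042])
at=lambda s:c+u*s
o=down(-np.pi/2+YAW)
r.command_gripper(0.0,40)
r.move_pose([*at(-.075),.30],o)
r.line_to([*at(-.075),.192],max_speed=.15)
f0=np.array(r.read_ft_force());print(f0,r.read_time_s())
for s in [-.05,-.03,-.02,-.012,-.006,-.003,0,.003,.006,.009,.012]:
    r.line_to([*at(s),.192],max_speed=.05)
    d=(np.array(r.read_ft_force())-f0); print(s,np.round(d,1),np.round(np.array(r.read_ee_pos())[:2],4))
    if d[0]<-12: break
snap('side','p1')
print(r.read_time_s())
E
python3 -c "
import cv2
b=cv2.imread('pics/p1.png')[100:300,300:580];cv2.imwrite('pics/p1c.png',cv2.resize(b,None,fx=2.5,fy=2.5))"
```

```text
[ 0.19639105  0.47266708 -0.73674867] 15.7417
-0.05 [-0.  -1.7  0.5] [ 0.476  -0.2061]
-0.03 [-0.4  0.3  0.1] [ 0.4962 -0.2053]
-0.02 [ 0.3 -0.3  0.4] [ 0.5064 -0.205 ]
-0.012 [-0.4 -0.9  0.7] [ 0.5144 -0.2047]
-0.006 [ 0.8 -0.3  0.2] [ 0.5203 -0.2044]
-0.003 [-0.2 -0.5  1.2] [ 0.5231 -0.2043]
0 [ 0.1 -0.1  1. ] [ 0.5261 -0.2042]
0.003 [-14.7  -2.    7.1] [ 0.5273 -0.2041]
18.6667
```

View pics/p1c.png

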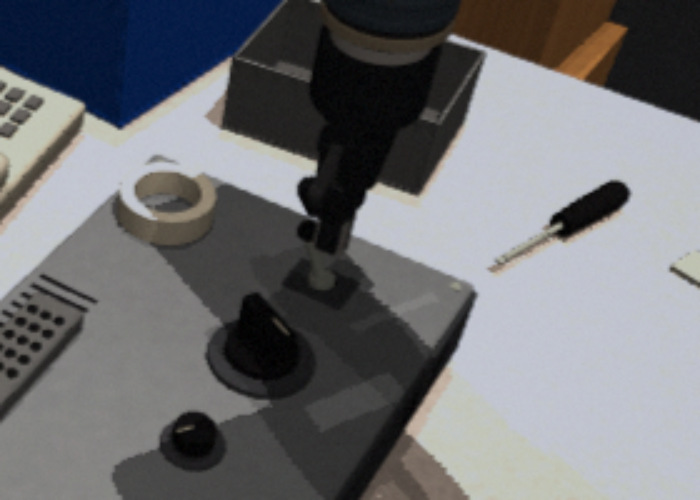

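The force rose to 15 N where the stop should be, and the picture shows the ball behind the fingers at about (305,230). I'll back off and check.

Run:
```python
from h import *
u=np.array([np.cos(YAW),np.sin(YAW)]);at=lambda s:P+u*s
r.line_to([*at(-.06),.192],max_speed=.12)
r.line_to([*at(-.06),.30],max_speed=.2)
r.line_to([.36,.06,.33],max_speed=.3)
f=snap('top','e');g=snap('side','es')
cv2.imwrite('pics/ec.png',cv2.resize(np.vstack([np.array(f['pixels'])[200:350,260:540,::-1],np.array(g['pixels'])[170:260,290:570,::-1]]),None,fx=2.5,fy=2.5,interpolation=2))
for n,z in dict(power_tip=.129,volume_grip=.122,tape=.085,remote=.085).items():
  for c,ff in(('top',f),('side',g)):
    for d in r.place_of(n,c)[:1]: print(n,c,round(d['score'],2),np.round(d['centre'],1),np.round(toplane(ff,d['centre'],z),4))
print('expected ball',at(.018),r.read_time_s(),r.read_ft_force())
```

```text
power_tip top 0.57 [309.  488.6] [ 0.5477 -0.2032  0.129 ]
power_tip side 0.67 [194.5 426.8] [ 0.5371 -0.2     0.129 ]
volume_grip top 0.73 [321.1 421.2] [ 0.5248 -0.111   0.122 ]
volume_grip side 0.62 [306.4 337.5] [0.5242 0.0996 0.122 ]
tape top 0.79 [236.8 478.5] [ 0.6624 -0.2027  0.085 ]
tape side 0.55 [186.1 366.1] [ 0.6622 -0.2005  0.085 ]
remote top 0.75 [232.4 342.5] [0.6544 0.0064 0.085 ]
remote side 0.94 [246.8 304.4] [0.6573 0.0055 0.085 ]
expected ball [ 0.5439856  -0.20348019] 21.6417 [-0.51608731 -0.06337963 -0.75536714]
```

View pics/ec.png

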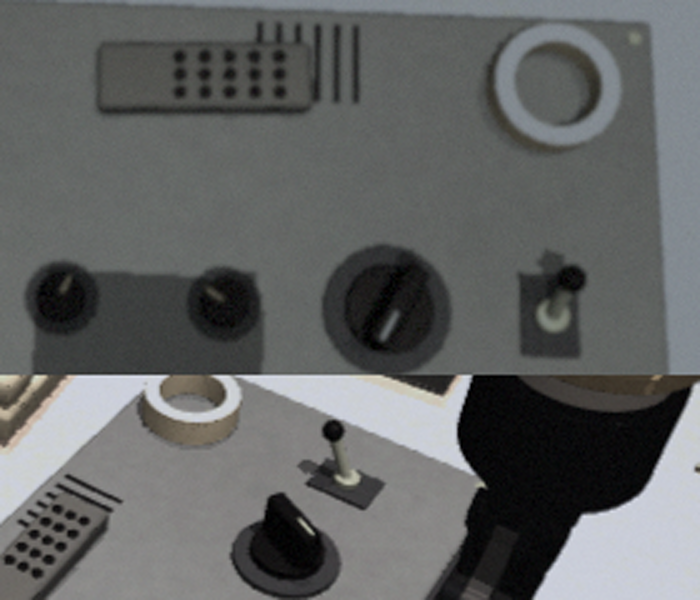

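Run:
```python
from h import *
r.hold(.3); r.close_job(); print(r.read_time_s())
```

```text
the job is handed in; nothing more can be done
the job is handed in; nothing more can be done
```

The job is done and handed in after about 22 s of the 59 s allowed. The volume knob is at its off stop and the power lever is over to the back, done in that order.

- **Volume knob:** I gripped the bar and turned it about 2.3 rad anticlockwise. There the wrist moment rose sharply from about 0.05 to 2.1 N m against a hard stop. The white mark now points front-left, 7 o'clock.
- **Power lever:** I pushed it with closed fingers until the force jumped to about 15 N at the expected end of travel. Afterwards the top camera put the ball at x = 0.548 m and the side camera at 0.537 m. The expected value was 0.544 m, so the two views differ by about 1 cm, but both pictures show it leaning fully to the back.
- **Left alone:** The small knobs' marks, the tape roll and the remote looked unchanged. The network positions agreed with the first ones to within a few millimetres, apart from one tape reading that was about 1 cm off. The arm was clear of everything at the end.
- **Disagreements:** In the last check the side-camera network put the volume knob at one of the small knobs. In an earlier one, the top camera's best hit for the lever plate was on the volume knob. I ignored both, since the pictures contradicted them. I measured the final mark at about 25° left of front, a few degrees short of a nominal 7 o'clock (30°). I relied on the hard stop rather than that angle.

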